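# Hold the pin bin open by its pedal

### The arm

A 7-joint arm with a two-finger parallel gripper is mounted at the origin on a cart in front of the work surface, level with it; the furniture and walls round the work are solid. World frame = base frame: x ahead of the robot, y to its left, z up, the work surface at z = 0. Lengths are in m, angles in rad, forces in N, time in s.
With the tool pointing down it reaches from about 0.425 to 0.925 m from the base axis. Payload 6.8 kg.
Tool frame: the origin (TCP) lies midway between the tips of the shut fingers; the grasp point (between the pads) lies 19 mm behind it; z points along the fingers, y is the line along which they close (so a half turn about z gives the same grasp; the last joint's range is limited). The gripper opens to 85 mm and grips with 20 to 120 N. Pads are 22 mm wide; open, the fingers measure 114 mm over their backs; the gripper's body (76 mm by 85 mm) begins 54 mm behind the grasp point. The pads swing forward as they close: fully open they stand 13 mm farther back than shut.
Start: joints at [-1.343, 0.477, 0.022, 1.555, -0.011, 1.109, -0.083], TCP at [0.222, 0.637, 0.231] pointing down, gripper open.
Joint ranges: [-2.96, 2.96], [-0.34, 2.1], [-1.41, 1.46], [0.24, 2.44], [-1.37, 4.51], [0.17, 1.92], [-2.96, 2.96]. Speed limits (rad/s): [2.39, 2.39, 3.14, 3.14, 3.14, 3.14, 3.14].

### API

Orientations are given as a unit quaternion [w, x, y, z].
In Python, from station import bot, imaging gives the robot as it stands.
- The arm moves only by the tool move_arm, never from a script. Its argument "commands" is a list that holds one entry, the list of rows, each a list of 7 numbers: the shift along the tool's x, y, z in m, then the turn, a rotation vector about the tool's x, y, z in degrees, then the finger opening in m, from 0 to 0.0854. In form: [[[x, y, z, rx, ry, rz, grip], ...]]. A call has 1 to 20 rows; each row shifts and turns the commanded pose from where the row before left it, along the tool's axes as they then stand; what a row does not reach is not made up. A row lasts 1/8 s, in which the tool goes at most 62.5 mm and 10.7 degrees, less where a joint would pass 70% of its speed; a pose out of reach is approached as far as the arm can. A call is refused whole if a number of a shift passes 0.0625 or a number of a turn 10.7, either way. A call with a gripper value outside its range is refused whole. The fingers move at their own pace and stop on an object; "squeeze" is the grip in N (left out, the last holds). Time passes only in rows, so rows that do not move let the fingers close. It gives the time, the measured TCP pose, the force, the opening and the grip force at its end, in the units of the state.
- bot.get_obs(): the state, without advancing time (a new reading comes with each control period).
- imaging.read_camera(name): name is "scene" or "top"; returns the picture (420x560x3 uint8, red, green, blue); there is no depth.
- imaging.calibration(name): a dict with "intrinsics" (3x3 intrinsics, pixels), "k1" (the pictures are not rectified: a ray, as slopes to the right and down, at radius r is drawn at 1 + k1 r^2 times it, then the intrinsics apply), "extrinsics" (4x4, takes a point from camera to world coordinates). Camera axes: x right, y down, z forward; pixel columns grow to the right and rows downward; lengths in m; the calibration is good to about 2 mm. A picture is of the moment at which its call begins. calibration takes no time and is no camera call.
- bot.hand_in(): hands the job in; it is judged then, once.
The state is a dict: "t": time; "q": joint angles; "joint_vel": joint speeds; "joint_torque": joint torques, N m; "eef_pos": TCP position; "tool_rot": TCP orientation; "contact_force": force on the tool from outside, world axes, zero at the start; "torque": the same for the moment, N m; "gripper_width": opening from 0.0 (shut) to 1.0 (fully open); "grasp_force": force on a finger pad.
Only numpy, scipy, OpenCV 4.12 (cv2) and the standard library are available. Lean on these libraries where they do the work, as an engineer would, in place of code of your own. Each camera call takes 0.05 s, during which the arm holds its last target. There are 200 camera calls.

### The job

Two small pedal bins stand on the trolley. Open the one with the red lid for me: press its red pedal all the way down to its stop and keep it there for about two seconds while I throw old hairpins in, then let go so that it closes again. Leave the blue bin shut.

Things in the scene. Friction and masses are not known exactly. Their poses are not given: they have to be found in the camera images.
- red_pedal (a joint): Hinge of the red pedal, rad: 0 = up at rest, 0.25 = down at its stop. The hinge line lies 110 mm from the tread's middle, on the bin side, 30 mm above the trolley top; the tread sinks 28 mm. A spring resists with about 4 N at first, 8 N at the stop, and lifts the pedal again. The lid rises with it, hinged on the far side.
- red_tread (a point): Middle of the top of the red tread (plate 46 mm long, 50 wide, on two steel bars) of the red-lidded white bin (fixed, 120x130 mm, 115 high). It lies 115 mm out from the bin's front wall, 56 mm above the trolley top at rest, 28 at the stop, and moves with the pedal. At rest: z up, x level towards the bin, y along the hinge; the plate slopes 7 deg up to its free end (7 down at the stop).
- blue_pedal (a joint): Hinge of the blue pedal, rad: 0 = up at rest, 0.25 = down at its stop. The hinge line lies 110 mm from the tread's middle, on the bin side, 30 mm above the trolley top; the tread sinks 28 mm. A spring resists with about 4 N at first, 8 N at the stop, and lifts the pedal again. The lid rises with it, hinged on the far side.
- blue_tread (a point): Middle of the top of the blue tread (plate 46 mm long, 50 wide, on two steel bars) of the blue-lidded white bin (fixed, 120x130 mm, 115 high). It lies 115 mm out from the bin's front wall, 56 mm above the trolley top at rest, 28 at the stop, and moves with the pedal. At rest: z up, x level towards the bin, y along the hinge; the plate slopes 7 deg up to its free end (7 down at the stop).

How it is judged:
By the outcome, as a careful person would: the job done as asked, in the order asked, and still so for the second after the job is handed in, with the robot touching nothing.
It also fails if it takes over 29 s, if anything falls off the work surface, if the arm or the gripper's body presses on something with over 40 N, if the wrist force passes 120 N, or if a joint passes its speed limit or range.

## Working session

There is one attempt and no reset: what is moved stays moved. The work goes in short steps, Python scripts to look and compute and a tool call to move; the robot and the scene stay as the last step left them, time stands still between calls to the robot, and variables do not carry over. Pictures are saved under pics/ and viewed, at most 10 in all, crops included, and the job is handed in when it is done.

Besides the shell and the picture viewer there is one more tool, called after "Call:" in YAML: its name, and indented under it one key for each argument. move_arm: Moves the arm, as the interface text tells. Its arguments: {"type":"object","properties":{"commands":{"type":"array","items":{"type":"array","items":{"type":"array","items":{"type":"number"}}}},"squeeze":{"type":"number"}},"required":["commands"]}

```bash
mkdir -p pics
python3 - <<'E'
from station import bot, imaging
import cv2,numpy as np
for n in("scene","top"):
    im=imaging.read_camera(n); cv2.imwrite(f"pics/{n}0.png",im[:,:,::-1])
    c=imaging.calibration(n); print(n,c)
o=bot.get_obs();print(o["t"],o["eef_pos"],o["tool_rot"],o["contact_force"])
E
```

```text
scene {'intrinsics': array([[409.14005747,   0.        , 279.94374335],
       [  0.        , 409.14005747, 213.85505306],
       [  0.        ,   0.        ,   1.        ]]), 'k1': -0.09013436558235953, 'extrinsics': array([[ 0.72992502, -0.28736559,  0.62018585, -0.13816223],
       [-0.68351222, -0.30085312,  0.66505522, -0.78153354],
       [-0.00452914, -0.90934505, -0.41601811,  0.57425223],
       [ 0.        ,  0.        ,  0.        ,  1.        ]])}
top {'intrinsics': array([[392.94113856,   0.        , 284.53902047],
       [  0.        , 392.94113856, 206.48134246],
       [  0.        ,   0.        ,   1.        ]]), 'k1': 0.008597249223276206, 'extrinsics': array([[-0.00496887, -0.99494021,  0.10034589,  0.48806902],
       [-0.9999263 ,  0.0038319 , -0.01152003, -0.0171564 ],
       [ 0.01107722, -0.10039574, -0.99488592,  0.95594538],
       [ 0.        ,  0.        ,  0.        ,  1.        ]])}
0.1 [0.22224513 0.63683337 0.23042646] [-7.16620160e-05  1.67075235e-01  9.85943826e-01 -7.95193918e-04] [-0.69770186 -0.07056985 -0.12012474]
```

View pics/scene0.png

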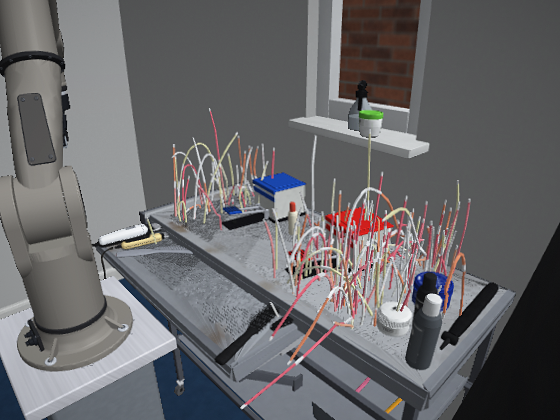

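View pics/top0.png

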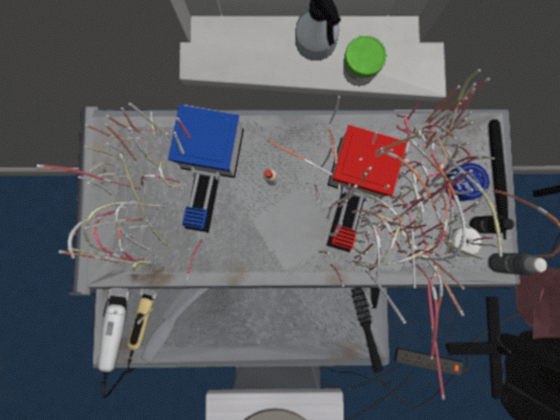

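The top view shows the red tread at about (344,237), with the red lid at (368,160). The blue tread is at about (196,217). Flexible rods stand thickly to the right of the red pedal.

```bash
cat > h.py <<'E'
import numpy as np,cv2
from station import imaging
def ray(n,px):
    c=imaging.calibration(n);K=c["intrinsics"];T=c["extrinsics"]
    p=cv2.undistortPoints(np.array([[px]],float),K,np.array([c["k1"],0,0,0.]))[0,0]
    return T[:3,3],T[:3,:3]@[p[0],p[1],1]
def onplane(n,px,z):
    o,d=ray(n,px);return o+d*(z-o[2])/d[2]
def proj(n,P):
    c=imaging.calibration(n);T=np.linalg.inv(c["extrinsics"])
    return cv2.projectPoints(np.array([P],float),cv2.Rodrigues(T[:3,:3])[0],T[:3,3],c["intrinsics"],np.array([c["k1"],0,0,0.]))[0].ravel()
E
python3 - <<'E'
import cv2,numpy as np
from h import *
im=cv2.imread("pics/top0.png");hsv=cv2.cvtColor(im,cv2.COLOR_BGR2HSV)
m=((hsv[...,0]<6)|(hsv[...,0]>174))&(hsv[...,1]>190)&(hsv[...,2]>90)
m=m.astype(np.uint8)
for name,(r0,r1,c0,c1),z in(("tread",(222,255,328,362),.056),("lid",(118,205,325,412),.115)):
    s=np.zeros_like(m);s[r0:r1,c0:c1]=m[r0:r1,c0:c1]
    s=cv2.morphologyEx(s,cv2.MORPH_CLOSE,np.ones((5,5)));s=cv2.morphologyEx(s,cv2.MORPH_OPEN,np.ones((5,5)))
    ct=max(cv2.findContours(s,0,2)[0],key=cv2.contourArea);r=cv2.minAreaRect(ct)
    print(name,r);P=onplane("top",r[0],z);print(P,proj("scene",P))
    b=np.array([onplane("top",p,z) for p in cv2.boxPoints(r)]);print(b.round(3),np.linalg.norm(np.diff(b,axis=0),axis=1))
cv2.imwrite("pics/c1.png",cv2.resize(im[110:290,280:460],(600,600),interpolation=2))
s=cv2.imread("pics/scene0.png")
cv2.imwrite("pics/c2.png",cv2.resize(s[140:350,220:480],(780,630*600//630),interpolation=2))
E
```

```text
tread ((343.0, 237.5), (19.0, 20.0), 90.0)
[ 0.50702296 -0.16093418  0.056     ] [299.45477821 253.25990803]
[[ 0.529 -0.138  0.056]
 [ 0.529 -0.184  0.056]
 [ 0.485 -0.183  0.056]
 [ 0.486 -0.138  0.056]] [0.04591458 0.04334148 0.04568928]
lid ((369.38531494140625, 160.45057678222656), (60.47083282470703, 55.48323059082031), 16.189205169677734)
[ 0.67307845 -0.21245751  0.115     ] [357.97474614 218.90663363]
[[ 0.633 -0.131  0.115]
 [ 0.752 -0.168  0.115]
 [ 0.713 -0.294  0.115]
 [ 0.596 -0.257  0.115]] [0.12387918 0.13233787 0.12350574]
```

View pics/c1.png

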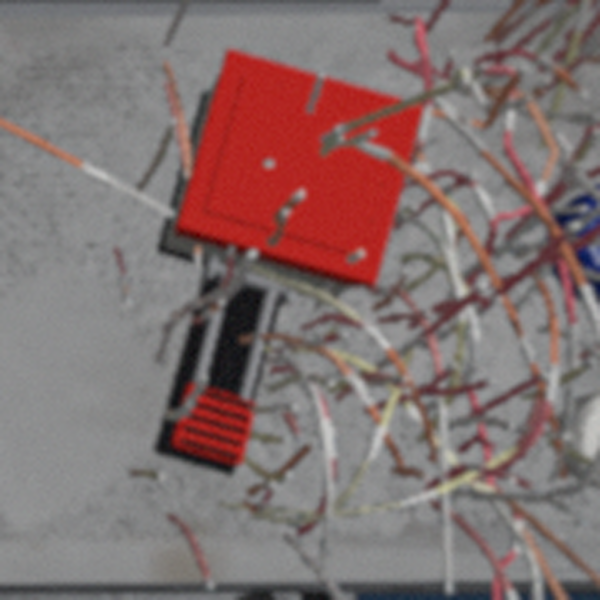

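View pics/c2.png

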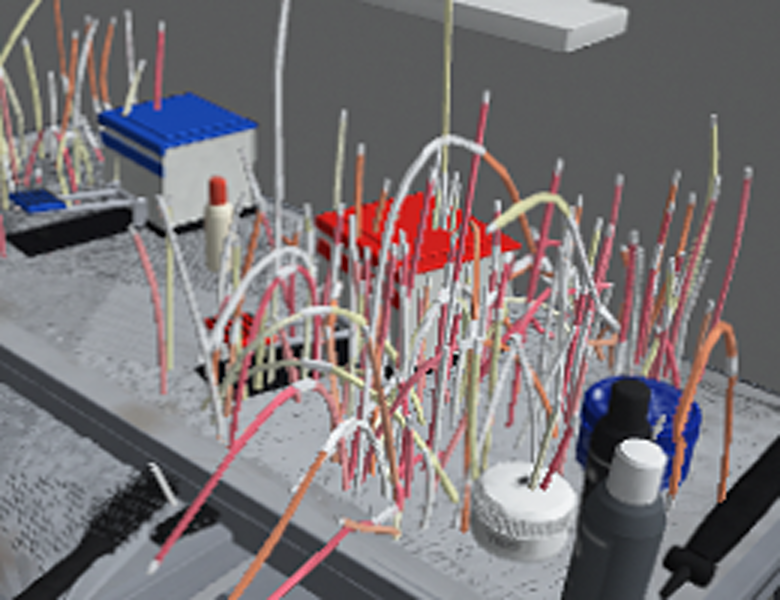

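The red tread centre comes out near (0.506, -0.162), with the pedal axis turned about -17°. Its distance to the lid centre is 0.174 m, against 0.175 m expected. The rods are densest on the right of the tread and sparse on the left, so I'll locate the few left ones.

Run:
```python
from h import *
s=lambda u,v:(220+u/3,140+v*.35)
for n,t,b in(("pinkA",(135,230),(165,390)),("yelB",(165,200),(170,365)),("whC",(160,200),(220,435)),("arch",(0,0),(232,440)),("tallD",(285,0),(278,240))):
    B=onplane("scene",s(*b),0); o,d=ray("scene",s(*t))
    # top height if vertical above base
    k=((B-o)[:2]@d[:2])/(d[:2]@d[:2]);print(n,"base",B.round(3),"topz",(o+k*d)[2].round(3),"off",((o+k*d)[:2]-B[:2]).round(3),"in top crop",((proj("top",B)-[280,110])/.3).round())
# two-view tall top
o1,d1=ray("top",(268,140));o2,d2=ray("scene",(314,137))
A=np.c_[d1,-d2];k=np.linalg.lstsq(A,o2-o1,rcond=None)[0];print("tall top",o1+k[0]*d1,o2+k[1]*d2)
from station import bot
from scipy.spatial.transform import Rotation as R
q=bot.get_obs()["tool_rot"];print(R.from_quat(np.r_[q[1:],q[0]]).as_matrix().round(3))
```

```text
pinkA base [ 0.448 -0.133  0.   ] topz 0.158 off [-0.017  0.014] in top crop [161. 508.]
yelB base [ 0.479 -0.106  0.   ] topz 0.166 off [-0.002  0.002] in top crop [122. 465.]
whC base [ 0.434 -0.213  0.   ] topz 0.215 off [-0.034  0.03 ] in top crop [272. 528.]
arch base [ 0.436 -0.225  0.   ] topz 0.377 off [-0.129  0.089] in top crop [288. 525.]
tallD base [0.74  0.007 0.   ] topz 0.274 off [-0.     0.001] in top crop [-33. 114.]
tall top [0.67142341 0.0032412  0.28868655] [ 0.69903029 -0.02482264  0.29541469]
[[-0.944  0.329 -0.   ]
 [ 0.329  0.944 -0.002]
 [-0.    -0.002 -1.   ]]
```

Call:
move_arm:
  commands:
    - [[0,0,-0.035,0,0,0,0],[0,0,-0.035,0,0,0,0],[0,0,-0.035,0,0,0,0],[0,0,-0.035,0,0,0,0],[0,0,-0.03,0,0,0,0],[-0.0295,-0.031,0,0,0,0,0],[-0.0295,-0.031,0,0,0,0,0],[-0.0295,-0.031,0,0,0,0,0],[-0.0295,-0.031,0,0,0,0,0],[-0.0295,-0.031,0,0,0,0,0],[-0.0295,-0.031,0,0,0,0,0],[-0.0295,-0.031,0,0,0,0,0],[-0.0295,-0.031,0,0,0,0,0],[-0.0295,-0.031,0,0,0,0,0],[-0.0295,-0.031,0,0,0,0,0]]

```text
t: 1.98
eef_pos: [0.399, 0.2459, 0.401]
tool_rot: [-0.0, 0.167, 0.986, -0.0]
contact_force: [0.4, 1.1, 0.1]
gripper_width: -0.0
grasp_force: 0.0
```

Call:
move_arm:
  commands:
    - [[-0.026,-0.0383,0,0,0,0,0],[-0.026,-0.0383,0,0,0,0,0],[-0.026,-0.0383,0,0,0,0,0],[-0.026,-0.0383,0,0,0,0,0],[-0.026,-0.0383,0,0,0,0,0],[-0.026,-0.0383,0,0,0,0,0],[-0.026,-0.0383,0,0,0,0,0],[-0.026,-0.0383,0,0,0,0,0],[-0.026,-0.0383,0,0,0,0,0],[0,0,0.03,0,0,0,0],[0,0,0.03,0,0,0,0],[0,0,0.03,0,0,0,0],[0,0,0.03,0,0,0,0],[0,0,0.03,0,0,0,0],[0,0,0.02,0,0,0,0],[0,0,0,0,0,0,0]]

```text
t: 3.98
eef_pos: [0.5048, -0.1548, 0.2298]
tool_rot: [-0.002, 0.167, 0.986, -0.0]
contact_force: [-0.2, 0.1, 0.6]
gripper_width: 0.004
grasp_force: 0.0
```

Run:
```python
from h import *
im=imaging.read_camera("scene");cv2.imwrite("pics/s1.png",cv2.resize(im[100:310,180:460,::-1],(800,600),interpolation=2))
print((proj("scene",[.507,-.157,.056])-[180,100])*20/7)
```

```text
[338.09663809 436.27347389]
```

View pics/s1.png

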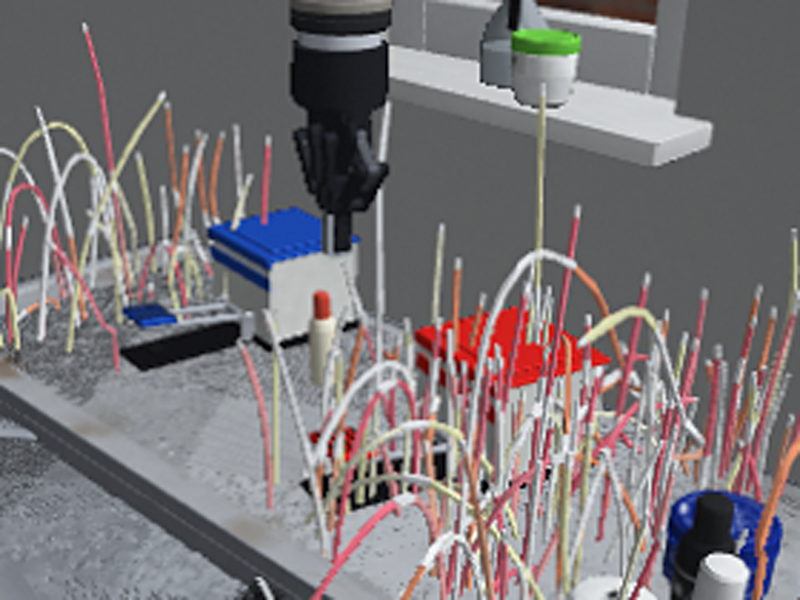

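The shut fingers hang above the red tread, which is at about (335,440) in the crop. The line down looks open, so I'll descend gently while watching the force.

Call:
move_arm:
  commands:
    - [[0,0,0.015,0,0,0,0],[0,0,0.015,0,0,0,0],[0,0,0.015,0,0,0,0],[0,0,0.015,0,0,0,0],[0,0,0.015,0,0,0,0],[0,0,0.015,0,0,0,0],[0,0,0.015,0,0,0,0],[0,0,0.015,0,0,0,0],[0,0,0.015,0,0,0,0],[0,0,0.015,0,0,0,0],[0,0,0,0,0,0,0]]

```text
t: 5.4
eef_pos: [0.5053, -0.155, 0.0801]
tool_rot: [-0.001, 0.167, 0.986, -0.0]
contact_force: [-1.1, 0.4, 0.3]
gripper_width: -0.001
grasp_force: 0.0
```

Run:
```python
from h import *
a=imaging.read_camera("scene")[130:300,200:430,::-1];b=imaging.read_camera("top")[110:290,280:460,::-1]
cv2.imwrite("pics/s2.png",np.hstack([cv2.resize(a,(440,400),interpolation=2),cv2.resize(b,(360,400),interpolation=2)]))
```

```text
(no output)
```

View pics/s2.png

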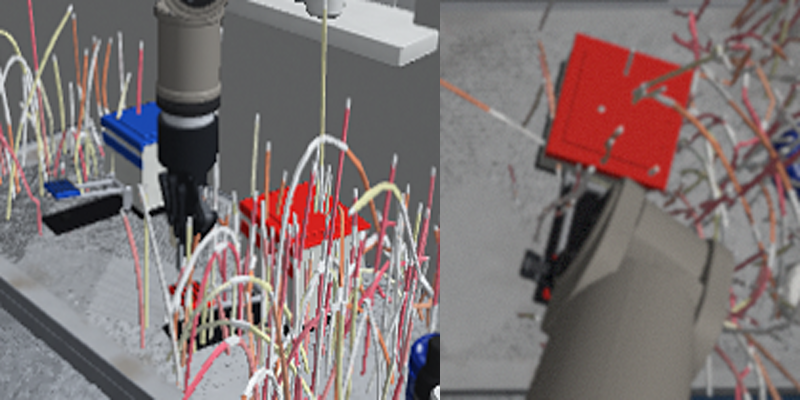

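The fingers are just above the red tread and the force is about zero. Now I'll press.

Call:
move_arm:
  commands:
    - [[0,0,0.01,0,0,0,0],[0,0,0.01,0,0,0,0],[0,0,0.006,0,0,0,0],[0,0,0.006,0,0,0,0],[0,0,0.006,0,0,0,0],[0,0,0.006,0,0,0,0],[0,0,0.004,0,0,0,0]]

```text
t: 6.38
eef_pos: [0.5045, -0.1547, 0.0327]
tool_rot: [-0.002, 0.167, 0.986, 0.0]
contact_force: [-4.3, 2.4, 7.4]
gripper_width: -0.003
grasp_force: 3.8
```

Call:
move_arm:
  commands:
    - [[0,0,0.003,0,0,0,0],[0,0,0.002,0,0,0,0],[0,0,0.001,0,0,0,0]]

```text
t: 6.75
eef_pos: [0.5046, -0.1547, 0.0276]
tool_rot: [-0.002, 0.167, 0.986, 0.001]
contact_force: [-9.0, 3.3, 21.8]
gripper_width: -0.003
grasp_force: 11.4
```

The force has jumped to 22 N at z = 28 mm, so the pedal is at its stop. I'll hold it there and check the lid.

Call:
move_arm:
  commands:
    - [[0,0,0,0,0,0,0],[0,0,0,0,0,0,0],[0,0,0,0,0,0,0],[0,0,0,0,0,0,0],[0,0,0,0,0,0,0],[0,0,0,0,0,0,0],[0,0,0,0,0,0,0],[0,0,0,0,0,0,0]]

```text
t: 7.75
eef_pos: [0.5046, -0.1547, 0.0278]
tool_rot: [-0.001, 0.167, 0.986, 0.001]
contact_force: [-8.6, 3.1, 18.3]
gripper_width: 0.005
grasp_force: 9.4
```

Run:
```python
from h import *
a=imaging.read_camera("scene")[100:310,180:460,::-1]
cv2.imwrite("pics/s3.png",cv2.resize(a,(800,600),interpolation=2))
```

```text
(no output)
```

View pics/s3.png

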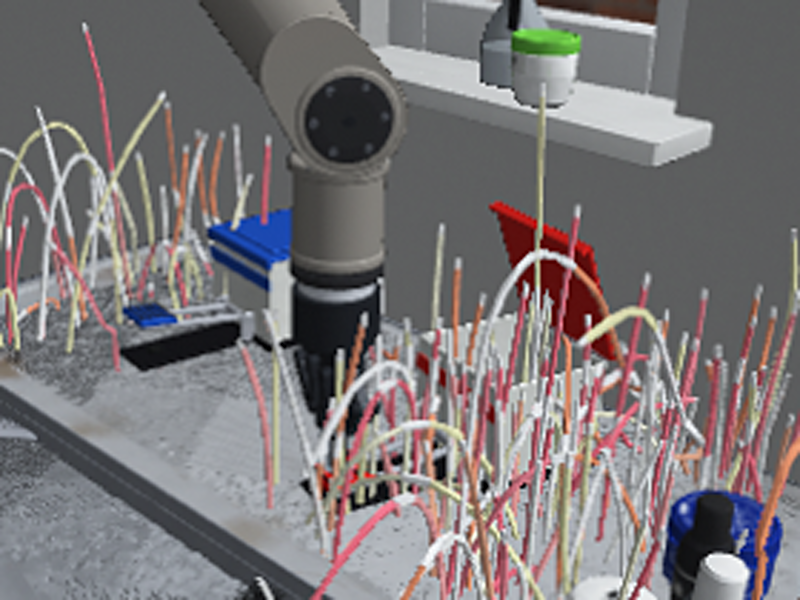

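The red lid stands wide open at (550,280) and the blue one is shut. I'll finish the hold, then let the pedal up and retreat straight upwards.

Call:
move_arm:
  commands:
    - [[0,0,0,0,0,0,0],[0,0,0,0,0,0,0],[0,0,0,0,0,0,0],[0,0,0,0,0,0,0],[0,0,0,0,0,0,0],[0,0,0,0,0,0,0],[0,0,0,0,0,0,0],[0,0,-0.008,0,0,0,0],[0,0,-0.008,0,0,0,0],[0,0,-0.008,0,0,0,0],[0,0,-0.01,0,0,0,0],[0,0,-0.015,0,0,0,0],[0,0,-0.02,0,0,0,0],[0,0,-0.03,0,0,0,0],[0,0,-0.03,0,0,0,0],[0,0,-0.03,0,0,0,0],[0,0,-0.03,0,0,0,0],[0,0,-0.03,0,0,0,0],[0,0,-0.03,0,0,0,0],[0,0,0,0,0,0,0]]

```text
t: 10.3
eef_pos: [0.5071, -0.1558, 0.2787]
tool_rot: [0.002, 0.167, 0.986, 0.0]
contact_force: [-0.5, 0.8, 0.5]
gripper_width: 0.0
grasp_force: 0.0
```

Run:
```python
from h import *
a=imaging.read_camera("scene")[100:310,180:460,::-1]
cv2.imwrite("pics/s4.png",cv2.resize(a,(800,600),interpolation=2))
```

```text
(no output)
```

View pics/s4.png

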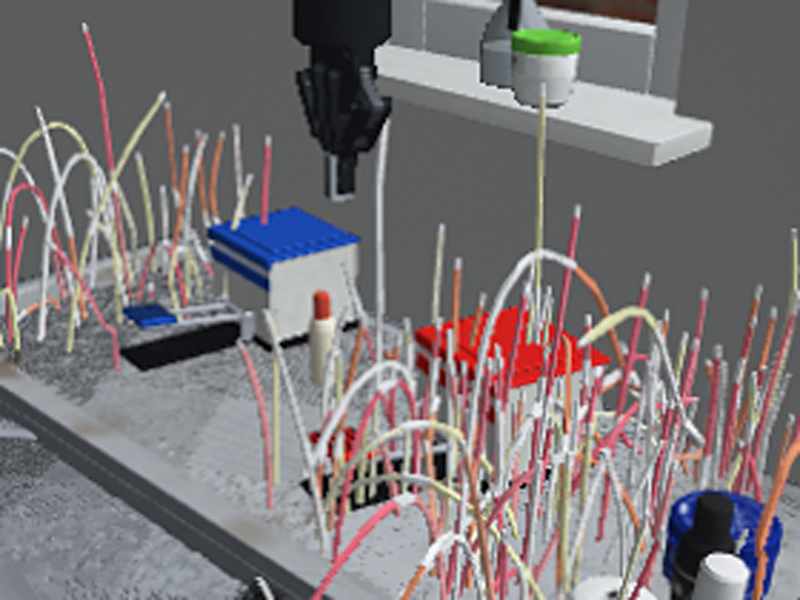

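The red lid at (510,345) is shut again, the blue bin is shut, and the gripper is clear of everything.

```bash
python3 -c "
from station import bot
print(bot.hand_in())"
```

```text
the job is handed in; nothing more can be done
None
```

I pressed the red pedal down to its stop, held it for about two seconds with the lid open, then let go; the red lid is shut again, the blue bin stayed shut, and the job is handed in.

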